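# Seat the marking mask on its pins and print one chalk mark

### The arm

A 6-joint arm with a two-finger parallel gripper is mounted at the origin on the work surface; the furniture and walls round the work are solid. World frame = base frame: x ahead of the robot, y to its left, z up, the work surface at z = 0. Lengths are in m, angles in degrees, forces in N, time in s.
With the tool pointing down it reaches from about 0.3 to 0.75 m from the base axis. Payload 8.5 kg.
Tool frame: the origin (TCP) lies between the finger pads; the fingertips stand 19 mm ahead of it and the grasp point (between the pads) is the TCP; z points along the fingers, y is the line along which they close (so a half turn about z gives the same grasp; the last joint's range is limited). The gripper opens to 85 mm and grips with 20 to 120 N. Pads are 22 mm wide; open, the fingers measure 114 mm over their backs; the gripper's body (76 mm by 85 mm) begins 54 mm behind the grasp point. The pads swing forward as they close: fully open they stand 13 mm farther back than shut.
Start: joints at [58.253, 21.807, 74.336, -0, 83.858, -12.336], TCP at [0.183, 0.519, 0.25] pointing down, gripper open.
Joint ranges: [-178.18, 178.18], [-50.72, 133.34], [12.68, 142.11], [-81.47, 261.47], [9.98, 163.14], [-165.26, 165.26]. Speed limits (degrees/s): [136.94, 136.94, 180, 180, 180, 180].

### API

Orientations are given as a 3x3 rotation matrix whose columns are the frame's x, y, z axes.
In Python, from rig import env, optics gives the robot as it stands.
- The arm moves only by the tool arm_command, never from a script. Its argument "commands" is one flat list of numbers, 7 for each row, row after row: the closure, from -1 (fully open) to 1 (shut), so that 0 is half open, then the shift along the tool's x, y, z as a fraction of full scale, then the turn, a rotation vector about the tool's x, y, z as a fraction of full scale. A call has 1 to 12 rows; each row is the pose to reach, as a shift and turn from the pose commanded when the call began, along the tool's axes at that moment; what a row does not reach only later rows make up. Full scale, the value 1, is 500 mm for a shift and 120 degrees for a turn. A row lasts 1/12 s, in which the tool goes at most 41.7 mm and 7.16 degrees, less where a joint would pass 70% of its speed; a pose out of reach is approached as far as the arm can. A call with a number of a shift or a turn outside -1 to 1 is refused whole. A call with a gripper value outside its range is refused whole. The fingers move at their own pace and stop on an object; "newtons" is the grip in N (left out, the last holds). Time passes only in rows, so rows that repeat a pose let the fingers close. It gives the time, the measured TCP pose, the force, the opening and the grip force at its end, in the units of the state.
- env.observe(): the state, without advancing time (a new reading comes with each control period).
- optics.get_image(name): name is "side" or "top"; returns a dict with "image" (384x512x3 uint8, red, green, blue), "intrinsics" (3x3 intrinsics, pixels), "k1" (the pictures are not rectified: a ray, as slopes to the right and down, at radius r is drawn at 1 + k1 r^2 times it, then the intrinsics apply), "origin" and "orientation" of the camera in the world. Camera axes: x right, y down, z forward; pixel columns grow to the right and rows downward; lengths in m; the calibration is good to about 2 mm. A picture is of the moment at which its call begins. There is no depth.
- env.close_job(): hands the job in; it is judged then, once.
The state is a dict: "time_s": time; "q": joint angles; "qvel": joint speeds; "joint_efforts": joint torques, N m; "position": TCP position; "tool_rot": TCP orientation; "ft_force": force on the tool from outside, world axes, zero at the start; "wrist_torque": the same for the moment, N m; "grip_width": finger opening in m; "gripper_force": force on a finger pad.
Only numpy, scipy, OpenCV 4.12 (cv2) and the standard library are available. Lean on these libraries where they do the work, as an engineer would, in place of code of your own. Each camera call takes 0.05 s, during which the arm holds its last target. There are 200 camera calls.

### The job

The yellow marking mask lies out of place on top of the four locating pins of the grey jig: slide it by its handle, without lifting it clear of the pins, until its holes drop over the pins and it lies flush on the bed. Then pick up the blue chalk dauber and press it upright through the mask's round window until the red sprung pad below is fully down, and stand it upright on the bench again, off the jig, leaving the mask flush on its pins. Leave the red thread cone, the webbing roll and the box of staples where they are.

Things in the scene. Friction and masses are not known exactly. Their poses are not given: they have to be found in the camera images.
- jig: fixed marking jig: plywood base 210 x 260 mm under a grey bed 200 (x) x 250 (y) mm, its flat top 30 mm above the bench. Origin at the centre of the underside, z up; x within 0.3 rad of the world's. Four brass pins at x = +-42, y = +-78 mm, 12 mm in diameter, 14 mm high above the bed: straight for 7 mm, then a cone to a flat 5 mm tip. A 58 mm hole at (0, +20) mm holds the pad
- jig_seat (a point): centre of the bed's top face, 30 mm above the jig's origin; the seated mask's origin comes here, its axes along the jig's. White corner lines on the bed run just outside the seated mask's corners
- mask: loose yellow plate 150 (x) x 200 (y) x 6 mm, 0.45 kg, origin at the centre of its underside, z up. Four 15 mm holes at x = +-42, y = +-78 mm; 62 mm round window at (0, +20) mm; handle at y = -50 mm. Starts flat on the pins' tips (underside 14 mm above the bed), 14 to 24 mm off its seat to the jig's -x, up to 14 mm along y, turned up to 0.06 rad; seated, its underside lies on the bed
- mask_handle (a point): middle of the handle's bar, 38 mm above the mask's underside and 50 mm to its -y; the bar runs 84 mm along the mask's x, is 16 mm wide (y) and 14 mm high, its top 45 mm above the mask's underside, on two 12 mm posts at x = +-34 mm
- pad_top (a point): centre of the top of the red pad, 54 mm in diameter, at (0, +20) mm of the jig, 1 mm below the bed's top when up
- pad (a joint): travel of the sprung pad: 0 up, 0.008 m fully down (end stop); needs about 3 N to start and 8 N to be fully down; springs back
- dauber: loose chalk dauber: upright round canister 112 mm tall, 0.14 kg, origin at the centre of its underside (grey felt foot 44 mm in diameter, 12 mm high), z up; blue body 46 mm in diameter from 12 to 88 mm, white cap 42 to 40 mm above. It starts on the bench left or right of the jig
- thread_red: bystander: red thread cone, 65 mm wide, 117 mm tall, origin under its centre; stands on the side of the jig where the dauber is not
- webbing_roll: bystander: brown roll of webbing, 100 mm wide, 48 mm high, origin under its centre
- staples_a: bystander: cardboard box of staples 54 x 102 x 30 mm, origin under its centre
There are look-alikes about, which are no part of the job. Of the things like the dauber, leave any that is green; of the rest the smaller one is meant.

How it is judged (in metres and radians):
On the way, in this order (a step that is already met when the one before it is completed fails the run):
1. the mask has dropped over the four pins and lies flush on the bed (distance between mask and jig_seat below 0.0035 m and angle between the z axis of mask and the z axis of jig, either way round below 0.025 rad), for 0.2 s.
2. the dauber, upright in the window of the seated mask, presses the pad fully down (value of joint pad above 0.0068 m and contact force between dauber and pad above 2 N and angle between dauber's own z axis and vertical below 0.2 rad and distance between mask and jig_seat below 0.004 m), for 0.15 s.
At the end, for the whole second after the job is handed in: the mask lies flush on the bed over its pins (origin within 3.5 mm of the seat, tilt under 0.025 rad), the pad is up again (under 2 mm), and the dauber stands upright (within 0.1 rad) at rest on the bench (underside within 5 mm of it) (all of step 1 and linear speed of each of mask, dauber below 0.02 m/s and height (world z) of dauber below 0.005 m and angle between dauber's own z axis and vertical below 0.1 rad and value of joint pad below 0.002 m); the robot touches nothing.
It fails at once if the mask is lifted clear of the pins (its underside's centre more than 26 mm above the bed, 12 mm above the pins' tips) (z of mask in the frame of jig_seat above 0.026 m).
It fails at once if the thread cone is moved by more than 30 mm (distance of thread_red from where it was at the start of the episode above 0.03 m).
It fails at once if the webbing roll is moved by more than 30 mm (distance of webbing_roll from where it was at the start of the episode above 0.03 m).
It fails at once if the staple box is moved by more than 30 mm (distance of staples_a from where it was at the start of the episode above 0.03 m).
It also fails if it takes over 56 s, if anything falls off the work surface, if the arm or the gripper's body presses on something with over 40 N, if the wrist force passes 120 N, or if a joint passes its speed limit or range.

## Working session

There is one attempt and no reset: what is moved stays moved. The work goes in short steps, Python scripts to look and compute and a tool call to move; the robot and the scene stay as the last step left them, time stands still between calls to the robot, and variables do not carry over. Pictures are saved under pics/ and viewed, at most 12 in all, crops included, and the job is handed in when it is done.

Besides the shell and the picture viewer there is one more tool, called after "Request:" as name(argument=value, ...), one argument or row to a line, values as JSON. arm_command: Moves the arm, as the interface text tells. Shift numbers are shares of 500 mm and turn numbers shares of 120 degrees, none past 1 either way. Its arguments: {"type":"object","properties":{"commands":{"type":"array","items":{"type":"number"}},"newtons":{"type":"number"}},"required":["commands"]}

```bash
mkdir -p pics; ls; cat > h.py <<'E'
import numpy as np, cv2
from rig import env, optics
def shot(n,f):
    d=optics.get_image(n); cv2.imwrite(f,d["image"][:,:,::-1]); np.save('/tmp/%s.npy'%n,d,allow_pickle=True); return d
def load(n): return np.load('/tmp/%s.npy'%n,allow_pickle=True).item()
def ray(d,u,v):
    K=np.array(d["intrinsics"]); p=np.array([(u-K[0,2])/K[0,0],(v-K[1,2])/K[1,1]]); s=p.copy()
    for _ in range(20): s=p/(1+d["k1"]*(s@s))
    return np.array(d["origin"]),np.array(d["orientation"])@np.array([s[0],s[1],1])
def at(d,u,v,z):
    o,r=ray(d,u,v); return (o+r*(z-o[2])/r[2])
def pix(d,P):
    c=np.array(d["orientation"]).T@(np.array(P)-np.array(d["origin"])); s=c[:2]/c[2]; s=s*(1+d["k1"]*(s@s)); K=np.array(d["intrinsics"])
    return s*[K[0,0],K[1,1]]+K[:2,2]
E
python3 - <<'E'
from h import *
for n in("top","side"):
    d=shot(n,"pics/%s0.png"%n); print(n,d["origin"],np.round(d["orientation"],3),d["intrinsics"],d["k1"])
a=cv2.imread("pics/top0.png");b=cv2.imread("pics/side0.png")
cv2.imwrite("pics/t.png",cv2.resize(a,(800,600)))
cv2.imwrite("pics/s.png",cv2.resize(b,(800,600)))
print(env.observe())
E
```

```text
pics
top [0.34092013 0.00235109 1.24622471] [[ 0.025 -0.99   0.138]
 [-1.    -0.025  0.002]
 [ 0.002 -0.138 -0.99 ]] [[439.60337314   0.         257.44232014]
 [  0.         439.60337314 191.70163483]
 [  0.           0.           1.        ]] -0.005988346033587706
side [ 0.52296791 -1.08924992  0.65531169] [[ 1.    -0.011 -0.016]
 [ 0.009 -0.455  0.891]
 [-0.017 -0.891 -0.454]] [[428.3246818    0.         253.91366793]
 [  0.         428.3246818  195.18618747]
 [  0.           0.           1.        ]] 0.004227185336605856
{'time_s': 0.1, 'q': array([ 5.82532873e+01,  2.18371313e+01,  7.43784240e+01, -1.73599944e-03,
        8.38604292e+01, -1.23379527e+01]), 'qvel': array([ 0.01545944, -0.06140092, -0.02487945, -0.02389707, -0.04985296,
       -0.05454948]), 'joint_efforts': array([ 3.96594551e-03, -4.49222732e+01, -2.31656188e+01, -1.10864421e-04,
        3.62630293e-03,  6.16085146e-06]), 'position': array([0.1826656 , 0.51852244, 0.2497852 ]), 'tool_rot': array([[-9.43172861e-01,  3.32301825e-01, -6.72170968e-04],
       [ 3.32302408e-01,  9.43172202e-01, -1.14360959e-03],
       [ 2.53949419e-04, -1.30198556e-03, -9.99999120e-01]]), 'ft_force': array([-0.27802087, -0.97506513,  0.10550117]), 'wrist_torque': array([-0.04615383, -0.04140122,  0.01916704]), 'gripper_force': 0.0, 'grip_width': 0.085292431829724}
```

View pics/t.png

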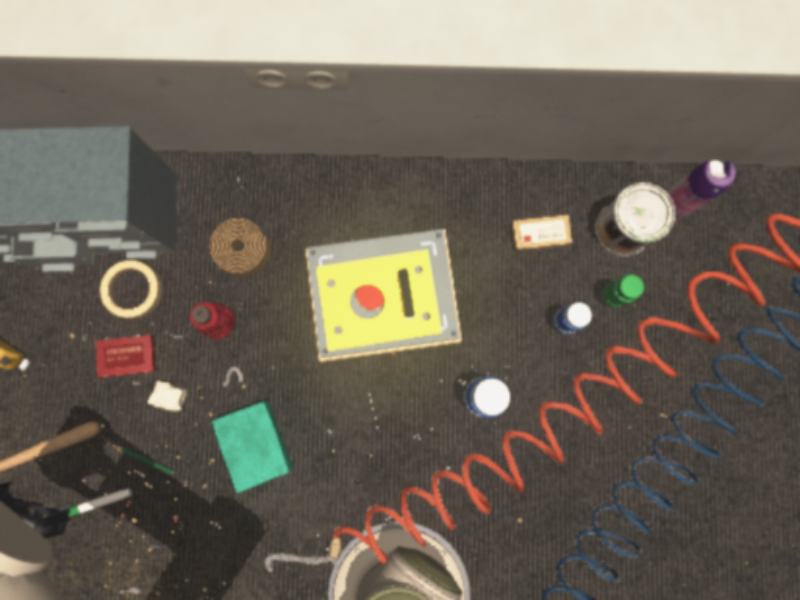

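View pics/s.png

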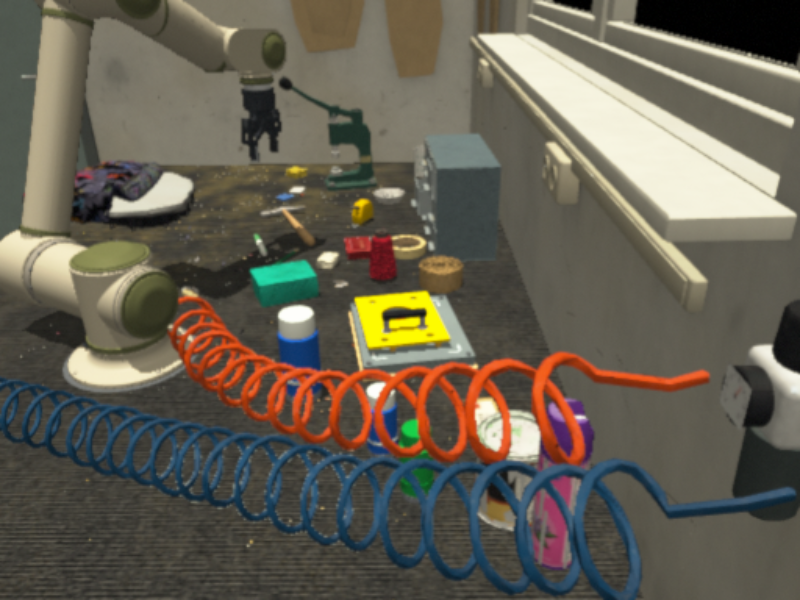

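The top view (800x600) shows the jig and mask around (385,297), with the window at (367,300) and the handle at (405,292). Three things could pass for the dauber:
- **Small blue with white cap:** (573,317)
- **Big blue with white cap:** (490,397)
- **Green:** (625,290)

By the description, the dauber is the small blue one. I'll check it in a close crop.

```bash
python3 - <<'E'
from h import *
a=cv2.imread("pics/top0.png")
A=cv2.resize(a[143:235,190:300],None,fx=6,fy=6,interpolation=cv2.INTER_CUBIC)
B=cv2.resize(a[165:275,290:420],None,fx=6,fy=5.0,interpolation=cv2.INTER_CUBIC)
cv2.imwrite("pics/ca.png",A);cv2.imwrite("pics/cb.png",B); print(A.shape,B.shape)
E
```

```text
(552, 660, 3) (550, 780, 3)
```

View pics/ca.png

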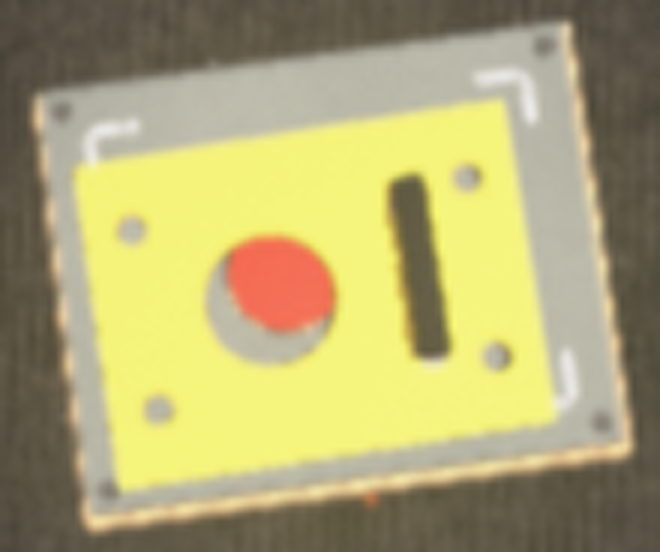

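View pics/cb.png

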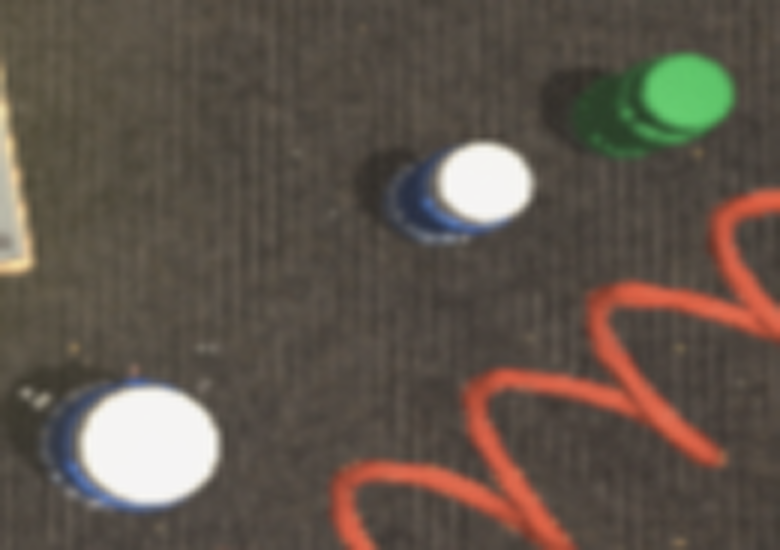

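The crops show four grey bed screws at about (62,110), (545,45), (602,422) and (108,488), and mask holes at (132,230), (467,178), (497,357) and (158,410). The small blue dauber's cap is at (486,183), clearly smaller than the other blue one at (148,445), and the green one is at (686,93).

```bash
python3 - <<'E'
from h import *
d=load("top")
A=lambda u,v,z:at(d,(u+.5)/6-.5+190,(v+.5)/6-.5+143,z)
B=lambda u,v,z:at(d,(u+.5)/6-.5+290,(v+.5)/5-.5+165,z)
def rect(name,pts,z):
    P=np.array([A(*p,z)[:2] for p in pts]);c=P.mean(0) # TL TR BR BL : +x+y,+x-y,-x-y,-x+y
    ey=(P[0]-P[1]+P[3]-P[2])/2; ex=(P[0]-P[3]+P[1]-P[2])/2
    print(name,c.round(4),"len x,y",np.linalg.norm(ex).round(4),np.linalg.norm(ey).round(4),"ang",np.degrees(np.arctan2(ex[1],ex[0])).round(2),np.degrees(np.arctan2(-ey[0],ey[1])).round(2)); return c,np.arctan2(-ey[0],ey[1])
jc,ja=rect("screws",[(62,110),(545,45),(602,422),(108,488)],.03)
mc,ma=rect("holes",[(132,230),(467,178),(497,357),(158,410)],.05)
mc2,_=rect("maskcorn",[(75,168),(505,100),(558,423),(120,490)],.05)
R=np.array([[np.cos(ja),-np.sin(ja)],[np.sin(ja),np.cos(ja)]])
print("off in jig",R.T@(mc-jc),R.T@(mc2-jc),np.degrees(ma-ja))
print("handle",[A(*p,.089) for p in[(406,177),(433,357),(419,267)]])
print("dauber cap",B(486,183,.112),"w",B(436,183,.112)-B(535,183,.112),"big",B(148,445,.15),"green",B(686,93,.112))
print("dauber foot px",(pix(d,[*B(486,183,.112)[:2],0])-[290,165])*[6,5])
# hose heights
E
```

```text
screws [0.524  0.0413] len x,y 0.1797 0.2297 ang 9.37 9.2
holes [0.5074 0.0475] len x,y 0.084 0.1561 ang 10.51 10.42
maskcorn [0.5072 0.0471] len x,y 0.1509 0.201 ang 10.28 10.4
off in jig [-0.01541373  0.00875376] [-0.01571775  0.00832414] 1.2185096473822943
handle [array([0.5553694 , 0.00650223, 0.089     ]), array([ 0.47495052, -0.00747314,  0.089     ]), array([ 5.14962579e-01, -2.96963670e-04,  8.90000000e-02])]
dauber cap [ 0.48182886 -0.29003807  0.112     ] w [-0.00109662  0.04292725  0.        ] big [ 0.3431623  -0.13969251  0.15      ] green [ 0.53147389 -0.37778322  0.112     ]
dauber foot px [423.08135272 203.9430468 ]
```

```bash
python3 - <<'E'
from h import *
t,s=load("top"),load("side")
def curve(p,n=60):
    p=np.array(p)*.64; x=np.linspace(p[0,0],p[-1,0],n); return np.c_[x,np.interp(x,p[:,0],p[:,1])]
T=curve([(345,535),(480,480),(545,430),(620,390),(690,320),(740,285),(795,235)])
S=curve([(185,310),(230,350),(300,390),(370,405),(440,415),(500,410),(560,405),(640,385),(700,378)],200)
SR=[ray(s,*q) for q in S]
for p in T[::6]:
    o,r=ray(t,*p); best=None
    for o2,r2 in SR:
        M=np.c_[r,-r2]; k=np.linalg.lstsq(M,o2-o,rcond=None)[0]; g=np.linalg.norm(o+k[0]*r-o2-k[1]*r2)
        if best is None or g<best[0]: best=(g,(o+k[0]*r+o2+k[1]*r2)/2)
    print(best[0].round(3),best[1].round(3))
# move numbers: to above handle
st=env.observe();Rt=st["tool_rot"]
print("shift",Rt.T@(np.array([.515,0,.2])-st["position"])/.5,"turn",-29.8/120)
E
```

```text
0.0 [0.101 0.093 0.02 ]
0.002 [0.138 0.014 0.052]
0.0 [ 0.175 -0.06   0.079]
0.001 [ 0.211 -0.132  0.106]
0.0 [ 0.27  -0.205  0.114]
0.001 [ 0.317 -0.274  0.136]
0.002 [ 0.357 -0.34   0.162]
0.0 [ 0.429 -0.406  0.181]
0.001 [ 0.489 -0.467  0.209]
0.001 [ 0.54  -0.523  0.241]
shift [-0.97153537 -0.75711161  0.10030951] turn -0.24833333333333335
```

Request:
arm_command(
  commands=[-1,-0.5,-0.38,0,0,0,-0.124,-1,-0.5,-0.38,0,0,0,-0.124,-1,-0.5,-0.38,0,0,0,-0.124,-1,-0.5,-0.38,0,0,0,-0.124,-1,-0.5,-0.38,0,0,0,-0.124,-1,-0.5,-0.38,0,0,0,-0.124,-1,-0.97,-0.757,0.1,0,0,-0.248,-1,-0.97,-0.757,0.1,0,0,-0.248,-1,-0.97,-0.757,0.1,0,0,-0.248,-1,-0.97,-0.757,0.1,0,0,-0.248,-1,-0.97,-0.757,0.1,0,0,-0.248,-1,-0.97,-0.757,0.1,0,0,-0.248],
  newtons=30,
)

```text
time_s: 1.1
position: [0.4414, 0.1162, 0.2186]
tool_rot: [[-0.984, -0.18, -0.0], [-0.18, 0.984, 0.0], [0.0, 0.0, -1.0]]
ft_force: [1.3, 0.5, 0.0]
grip_width: 0.0857
gripper_force: 0.0
```

```bash
cat >> h.py <<'E'
def go(P,yaw):
    "remaining shift/turn; yaw = world angle (deg) of tool y"
    s=env.observe();R=s["tool_rot"];from scipy.spatial.transform import Rotation as Q
    y=np.radians(yaw);Y=np.array([np.cos(y),np.sin(y),0]);Z=np.array([0,0,-1.]);T=np.c_[np.cross(Y,Z),Y,Z]
    print("t",s["time_s"],"pos",s["position"].round(4),"yaw",np.degrees(np.arctan2(R[1,1],R[0,1])).round(2),"grip",s["grip_width"],"F",s["ft_force"].round(1),"q6",s["q"].round(1))
    print("shift",(R.T@(np.array(P)-s["position"])/.5).round(4),"turn",(Q.from_matrix(R.T@T).as_rotvec(degrees=True)/120).round(4))
E
python3 -c "
from h import *
go([.515,0,.082],100.4)"
```

```text
t 1.1 pos [0.4414 0.1162 0.2186] yaw 100.35 grip 0.08570142141944184 F [1.3 0.5 0. ] q6 [  -0.2   14.1   91.5    0.    74.4 -100.5]
shift [-0.1032 -0.2551  0.2731] turn [ 0.0001 -0.0001 -0.0004]
```

Request:
arm_command(
  commands=[-1,-0.103,-0.255,0.04,0,0,0,-1,-0.103,-0.255,0.04,0,0,0,-1,-0.103,-0.255,0.04,0,0,0,-1,-0.103,-0.255,0.04,0,0,0,-1,-0.103,-0.255,0.04,0,0,0,-1,-0.103,-0.255,0.04,0,0,0,-1,-0.103,-0.255,0.04,0,0,0],
)

```text
time_s: 1.68
position: [0.5137, 0.0031, 0.199]
tool_rot: [[-0.984, -0.18, -0.001], [-0.18, 0.984, 0.0], [0.0, 0.001, -1.0]]
ft_force: [-0.4, -0.4, -0.1]
grip_width: 0.0853
gripper_force: 0.0
```

```bash
python3 -c "
from h import *
go([.515,0,.082],100.4)
for n in ('side','top'): shot(n,'pics/%s1.png'%n)
a=cv2.imread('pics/side1.png');b=cv2.imread('pics/top1.png')
A=cv2.resize(a[140:260,200:330],(650,600),interpolation=cv2.INTER_CUBIC)
cv2.imwrite('pics/c1.png',A)"
```

```text
t 1.6833 pos [0.5137 0.0031 0.199 ] yaw 100.4 grip 0.0853352537056772 F [-0.4 -0.4 -0.1] q6 [ -12.9   20.8   85.     0.    74.2 -113.3]
shift [-0.0015 -0.0067  0.2341] turn [ 0.0002 -0.0002 -0.    ]
```

View pics/c1.png

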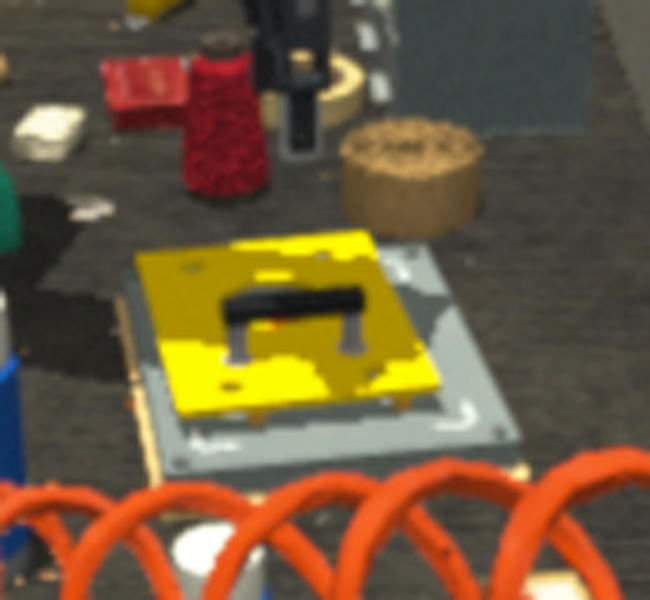

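Side view: the gripper hangs over the mask. The bar runs from (222,300) to (363,298) in the crop, which agrees with the top-view measurement. The cone and the roll stand well behind it. Next I descend and grip.

Request:
arm_command(
  commands=[-1,-0.001,-0.003,0.08,0,0,0,-1,-0.001,-0.003,0.15,0,0,0,-1,-0.001,-0.003,0.2,0,0,0,-1,-0.001,-0.003,0.234,0,0,0,-1,-0.001,-0.003,0.234,0,0,0,-1,-0.001,-0.003,0.234,0,0,0,0.2,-0.001,-0.003,0.234,0,0,0,0.4,-0.001,-0.003,0.234,0,0,0,0.7,-0.001,-0.003,0.234,0,0,0,1,-0.001,-0.003,0.234,0,0,0,1,-0.001,-0.003,0.234,0,0,0,1,-0.001,-0.003,0.234,0,0,0],
  newtons=25,
)

```text
time_s: 2.78
position: [0.5154, 0.0005, 0.0824]
tool_rot: [[-0.984, -0.18, 0.001], [-0.18, 0.984, -0.0], [-0.001, -0.0, -1.0]]
ft_force: [-1.0, 1.1, 4.1]
grip_width: 0.0157
gripper_force: 29.4
```

Request:
arm_command(
  commands=[1,0,0,0,0,0,0,1,0,0,0,0,0,0,1,0,0,0,0,0,0],
)

```text
time_s: 3.03
position: [0.5154, 0.0005, 0.0824]
tool_rot: [[-0.984, -0.18, 0.001], [-0.18, 0.984, -0.0], [-0.001, -0.0, -1.0]]
ft_force: [-1.0, 0.7, 5.5]
grip_width: 0.0155
gripper_force: 29.7
```

```bash
python3 -c "
from h import *
go([.515,0,.082],100.4)
d=shot('top','pics/top2.png');
b=cv2.imread('pics/top2.png')
cv2.imwrite('pics/c2.png',cv2.resize(b[143:235,190:300],None,fx=6,fy=6,interpolation=cv2.INTER_CUBIC))"
```

```text
t 3.0333 pos [5.154e-01 5.000e-04 8.240e-02] yaw 100.35 grip 0.01545680367797452 F [-1.   0.7  5.5] q6 [ -13.1   29.4   93.6    0.    57.  -113.5]
shift [ 0.0009 -0.0009  0.0008] turn [-0.0001  0.0003 -0.0004]
```

View pics/c2.png

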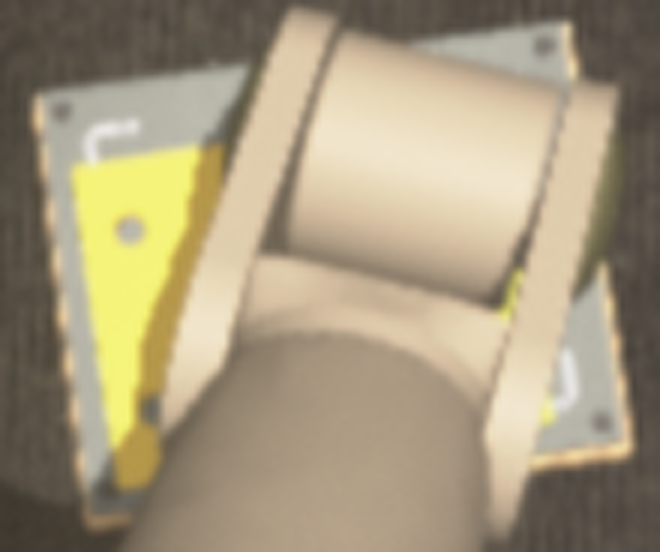

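The bar is gripped (15.5 mm). The mask's visible hole is at (130,230), so it shifted about 1 mm to +y. Now I slide it to the seat.

Request:
arm_command(
  commands=[1,-0.006,-0.004,0,0,0,0.002,1,-0.012,-0.008,0,0,0,0.004,1,-0.018,-0.012,0,0,0,0.006,1,-0.024,-0.016,0,0,0,0.008,1,-0.0286,-0.02,0,0,0,0.0096,1,-0.0286,-0.02,0,0,0,0.0096,1,-0.0286,-0.02,0,0,0,0.0096,1,-0.0286,-0.02,0,0,0,0.0096],
)

```text
time_s: 3.75
position: [0.5308, -0.0067, 0.0815]
tool_rot: [[-0.987, -0.16, -0.001], [-0.16, 0.987, 0.0], [0.001, 0.0, -1.0]]
ft_force: [0.3, -0.1, -4.2]
grip_width: 0.0154
gripper_force: 28.3
```

```bash
python3 -c "
from h import *
go([.532,-0.007,.082],99.25)
d=shot('top','pics/top3.png');s=shot('side','pics/side3.png')
b=cv2.imread('pics/top3.png');a=cv2.imread('pics/side3.png')
A=cv2.resize(b[143:235,190:300],(660,552),interpolation=cv2.INTER_CUBIC)[:,:300]
B=cv2.resize(a[182:242,220:320],(500,300),interpolation=cv2.INTER_CUBIC)
A=np.hstack([A,np.vstack([B,np.zeros((252,500,3),np.uint8)])]); cv2.imwrite('pics/c3.png',A)"
```

```text
t 3.75 pos [ 0.5308 -0.0067  0.0815] yaw 99.19 grip 0.015364597010245083 F [ 0.3 -0.1 -4.2] q6 [ -13.5   30.6   91.1   -0.    58.3 -112.7]
shift [-0.0023 -0.001  -0.0009] turn [ 0.0001 -0.0004 -0.0005]
```

View pics/c3.png

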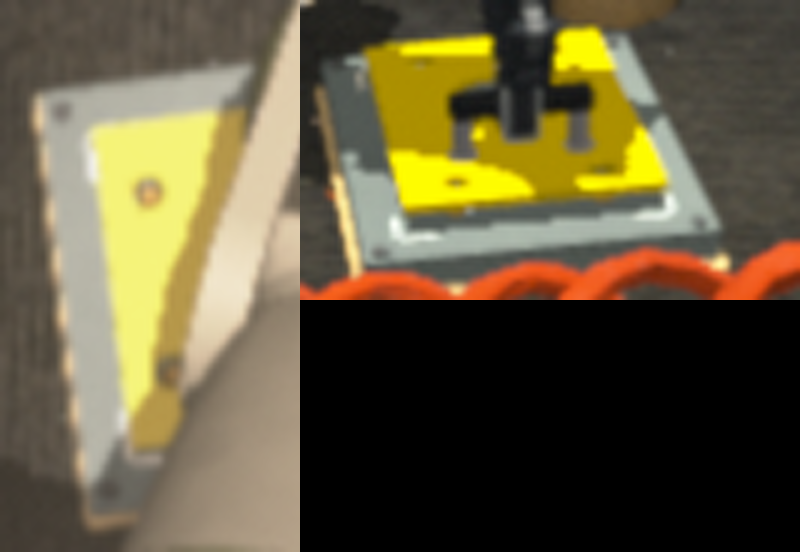

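The top crop shows brass centred in the hole at (148,192), with the white corner lines just outside the mask. The holes are over the pins, so I lower it.

Request:
arm_command(
  commands=[1,0,0,0.004,0,0,0,1,0,0,0.008,0,0,0,1,0,0,0.012,0,0,0,1,0,0,0.016,0,0,0,1,0,0,0.016,0,0,0,1,0,0,0.016,0,0,0],
)

```text
time_s: 4.35
position: [0.531, -0.0067, 0.0738]
tool_rot: [[-0.987, -0.16, -0.0], [-0.16, 0.987, 0.0], [0.0, 0.0, -1.0]]
ft_force: [-0.4, 0.6, -3.0]
grip_width: 0.0157
gripper_force: 28.3
```

Request:
arm_command(
  commands=[1,0,0,0.004,0,0,0,1,0,0,0.007,0,0,0,1,0,0,0.01,0,0,0,1,0,0,0.013,0,0,0,1,0,0,0.013,0,0,0,1,0,0,0.013,0,0,0],
)

```text
time_s: 4.85
position: [0.5311, -0.0067, 0.0685]
tool_rot: [[-0.987, -0.16, 0.001], [-0.16, 0.987, -0.0], [-0.001, -0.0, -1.0]]
ft_force: [-5.0, -0.3, 8.0]
grip_width: 0.0156
gripper_force: 29.9
```

Request:
arm_command(
  commands=[1,0,0,0.002,0,0,0,1,0,0,0.002,0,0,0,1,0,0,0.002,0,0,0,0.5,0,0,0.001,0,0,0,0,0,0,0,0,0,0,-1,0,0,0,0,0,0,-1,0,0,0,0,0,0,-1,0,0,0,0,0,0,-1,0,0,0,0,0,0,-1,0,0,0,0,0,0],
)

```text
time_s: 5.68
position: [0.5311, -0.0067, 0.0673]
tool_rot: [[-0.987, -0.16, -0.0], [-0.16, 0.987, 0.0], [0.0, 0.0, -1.0]]
ft_force: [-0.4, 0.3, 0.9]
grip_width: 0.0855
gripper_force: 0.0
```

Request:
arm_command(
  commands=[-1,0,0,-0.05,0,0,0,-1,0,0,-0.1,0,0,0,-1,0,0,-0.18,0,0,0,-1,0,0,-0.26,0,0,0,-1,0,0,-0.28,0,0,0,-1,0,0,-0.28,0,0,0],
)

```text
time_s: 6.18
position: [0.5322, -0.0069, 0.2108]
tool_rot: [[-0.987, -0.16, 0.007], [-0.16, 0.987, -0.002], [-0.006, -0.003, -1.0]]
ft_force: [-0.1, 0.0, -0.5]
grip_width: 0.0856
gripper_force: 0.0
```

```bash
python3 -c "
from h import *
go([.482,-.29,.2],9)
go([.482,-.29,.2],189)
go([.482,-.29,.2],40)
go([.482,-.29,.2],150)"
```

```text
t 6.1833 pos [ 0.5322 -0.0069  0.2108] yaw 99.2 grip 0.08557613283596847 F [-0.1  0.  -0.5] q6 [ -13.5   21.8   81.3    0.    76.5 -112.7]
shift [ 0.1898 -0.5429  0.0218] turn [0.0014 0.0034 0.7517]
t 6.1833 pos [ 0.5322 -0.0069  0.2108] yaw 99.2 grip 0.08557613283596847 F [-0.1  0.  -0.5] q6 [ -13.5   21.8   81.3    0.    76.5 -112.7]
shift [ 0.1898 -0.5429  0.0218] turn [-0.0034  0.0014 -0.7483]
t 6.1833 pos [ 0.5322 -0.0069  0.2108] yaw 99.2 grip 0.08557613283596847 F [-0.1  0.  -0.5] q6 [ -13.5   21.8   81.3    0.    76.5 -112.7]
shift [ 0.1898 -0.5429  0.0218] turn [4.000e-04 3.400e-03 4.934e-01]
t 6.1833 pos [ 0.5322 -0.0069  0.2108] yaw 99.2 grip 0.08557613283596847 F [-0.1  0.  -0.5] q6 [ -13.5   21.8   81.3    0.    76.5 -112.7]
shift [ 0.1898 -0.5429  0.0218] turn [-0.0025  0.0023 -0.4233]
```

Request:
arm_command(
  commands=[-1,0.19,-0.543,0.02,0,0,0.75,-1,0.19,-0.543,0.02,0,0,0.75,-1,0.19,-0.543,0.02,0,0,0.75,-1,0.19,-0.543,0.02,0,0,0.75,-1,0.19,-0.543,0.02,0,0,0.75,-1,0.19,-0.543,0.02,0,0,0.75,-1,0.19,-0.543,0.02,0,0,0.75,-1,0.19,-0.543,0.02,0,0,0.75,-1,0.19,-0.543,0.02,0,0,0.75,-1,0.19,-0.543,0.02,0,0,0.75,-1,0.19,-0.543,0.02,0,0,0.75,-1,0.19,-0.543,0.02,0,0,0.75],
)

```text
time_s: 7.18
position: [0.4802, -0.2897, 0.1958]
tool_rot: [[-0.223, 0.975, -0.002], [0.975, 0.223, 0.002], [0.002, -0.002, -1.0]]
ft_force: [0.2, 0.7, -0.6]
grip_width: 0.0855
gripper_force: 0.0
```

Request:
arm_command(
  commands=[-1,0,0,0,0,0,0.06,-1,0,0,0,0,0,0.06,-1,0,0,0,0,0,0.06],
)

```text
time_s: 7.43
position: [0.4804, -0.2897, 0.1963]
tool_rot: [[-0.109, 0.994, -0.002], [0.994, 0.109, 0.001], [0.002, -0.001, -1.0]]
ft_force: [0.4, -0.7, -0.3]
grip_width: 0.0853
gripper_force: 0.0
```

```bash
python3 -c "
from h import *
go([.482,-.29,.065],9)
d=shot('top','pics/top4.png');s=shot('side','pics/side4.png')
b=cv2.imread('pics/top4.png');a=cv2.imread('pics/side4.png')
A=cv2.resize(b[143:235,190:300],(440,368),interpolation=cv2.INTER_CUBIC)
B=cv2.resize(a[180:320,200:290],(360,560),interpolation=cv2.INTER_CUBIC)
A=np.hstack([np.vstack([A,np.zeros((192,440,3),np.uint8)]),B]); cv2.imwrite('pics/c4.png',A)"
```

```text
t 7.4333 pos [ 0.4804 -0.2897  0.1963] yaw 6.26 grip 0.08532568275736718 F [ 0.4 -0.7 -0.3] q6 [-43.2  25.5  77.7  -0.   76.9 -49.4]
shift [-0.0014  0.0035  0.2627] turn [-0.0006 -0.0008 -0.0228]
```

View pics/c4.png

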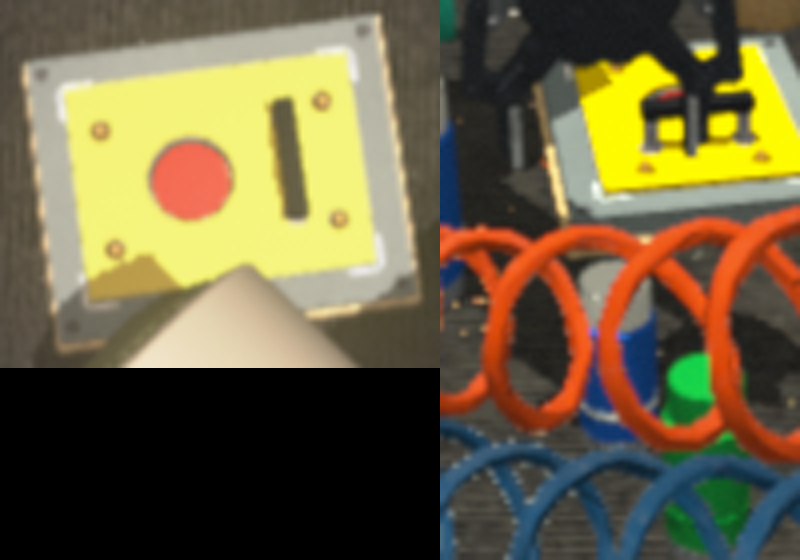

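The mask is seated: brass shows in all four holes, the window is concentric with the pad at (191,179) in the crop, and the corner lines surround it. The gripper is over the small blue dauber, whose cap is at (617,278) in the side part. I descend and grip.

Request:
arm_command(
  commands=[-1,-0.001,0.003,0.06,0,0,-0.02,-1,-0.001,0.003,0.12,0,0,-0.02,-1,-0.001,0.003,0.18,0,0,-0.02,-1,-0.001,0.003,0.23,0,0,-0.02,-1,-0.001,0.003,0.256,0,0,-0.02,-1,-0.001,0.003,0.256,0,0,-0.02,-0.5,-0.001,0.003,0.256,0,0,-0.02,0,-0.001,0.003,0.256,0,0,-0.02,0.2,-0.001,0.003,0.256,0,0,-0.02,0.4,-0.001,0.003,0.256,0,0,-0.02,0.4,-0.001,0.003,0.256,0,0,-0.02,0.4,-0.001,0.003,0.256,0,0,-0.02],
  newtons=30,
)

```text
time_s: 8.53
position: [0.4828, -0.2906, 0.0708]
tool_rot: [[-0.147, 0.989, 0.002], [0.989, 0.147, -0.002], [-0.002, 0.002, -1.0]]
ft_force: [0.4, 1.1, 7.4]
grip_width: 0.0449
gripper_force: 30.7
```

Request:
arm_command(
  commands=[0.6,0,0,0,0,0,0,0.6,0,0,0,0,0,0,0.6,0,0,0,0,0,0],
)

```text
time_s: 8.78
position: [0.4828, -0.2906, 0.0708]
tool_rot: [[-0.147, 0.989, 0.002], [0.989, 0.147, -0.002], [-0.002, 0.002, -1.0]]
ft_force: [-0.5, -0.2, 7.0]
grip_width: 0.0447
gripper_force: 30.7
```

```bash
python3 -c "
from h import *
d=load('top'); print('window',at(d,(191+.5)/4-.5+190,(179+.5)/4-.5+143,.034))
print('pins',np.mean([at(d,(u+.5)/4-.5+190,(v+.5)/4-.5+143,.044) for u,v in[(101,130),(322,100),(340,218),(115,249)]],0))
print('cap px side',pix(load('side'),[.482,-.29,.112]),'seen 244,249.5')
go([.482,-.29,.2],9)
go([.521,.061,.2],9)"
```

```text
window [0.52083597 0.06098775 0.034     ]
pins [0.52338796 0.0408427  0.044     ]
cap px side [243.08590198 249.24716355] seen 244,249.5
t 8.7833 pos [ 0.4828 -0.2906  0.0708] yaw 8.47 grip 0.04474579460954707 F [-0.5 -0.2  7. ] q6 [-43.1  34.   86.4   0.   59.5 -51.6]
shift [ 0.0009 -0.0009 -0.2584] turn [ 0.0008  0.001  -0.0044]
t 8.7833 pos [ 0.4828 -0.2906  0.0708] yaw 8.47 grip 0.04474579460954707 F [-0.5 -0.2  7. ] q6 [-43.1  34.   86.4   0.   59.5 -51.6]
shift [ 0.6838  0.1797 -0.2595] turn [ 0.0008  0.001  -0.0044]
```

Request:
arm_command(
  commands=[0.6,0,0,-0.08,0,0,0,0.6,0,0,-0.16,0,0,0,0.6,0,0,-0.22,0,0,0,0.6,0.05,0.013,-0.22,0,0,0,0.6,0.13,0.035,-0.22,0,0,0,0.6,0.21,0.055,-0.22,0,0,0,0.6,0.29,0.076,-0.22,0,0,0,0.6,0.37,0.097,-0.22,0,0,0,0.6,0.45,0.118,-0.22,0,0,0,0.6,0.53,0.139,-0.22,0,0,0,0.6,0.61,0.16,-0.22,0,0,0,0.6,0.66,0.173,-0.22,0,0,0],
)

```text
time_s: 9.78
position: [0.5188, 0.0524, 0.1797]
tool_rot: [[-0.149, 0.989, 0.0], [0.989, 0.149, 0.001], [0.001, 0.0, -1.0]]
ft_force: [1.1, 0.1, -1.7]
grip_width: 0.0447
gripper_force: 32.1
```

Request:
arm_command(
  commands=[0.6,0.02,0.006,0,0,0,0,0.6,0.024,0.007,0,0,0,0,0.6,0.024,0.007,0,0,0,0,0.6,0.024,0.007,0,0,0,0,0.6,0.024,0.007,0,0,0,0],
)

```text
time_s: 10.2
position: [0.521, 0.0599, 0.1794]
tool_rot: [[-0.145, 0.989, -0.0], [0.989, 0.145, -0.0], [-0.0, -0.0, -1.0]]
ft_force: [-0.2, 0.2, -1.6]
grip_width: 0.045
gripper_force: 32.1
```

```bash
python3 -c "
from h import *
go([.521,.061,.11],9)
s=shot('side','pics/side5.png');a=cv2.imread('pics/side5.png')
cv2.imwrite('pics/c5.png',cv2.resize(a[120:240,200:330],(650,600),interpolation=cv2.INTER_CUBIC))"
```

```text
t 10.2 pos [0.521  0.0599 0.1794] yaw 8.35 grip 0.04500767757860854 F [-0.2  0.2 -1.6] q6 [ -6.4  23.   85.1  -0.   71.9 -14.7]
shift [0.0023 0.0004 0.1388] turn [-0.0001  0.0001 -0.0054]
```

View pics/c5.png

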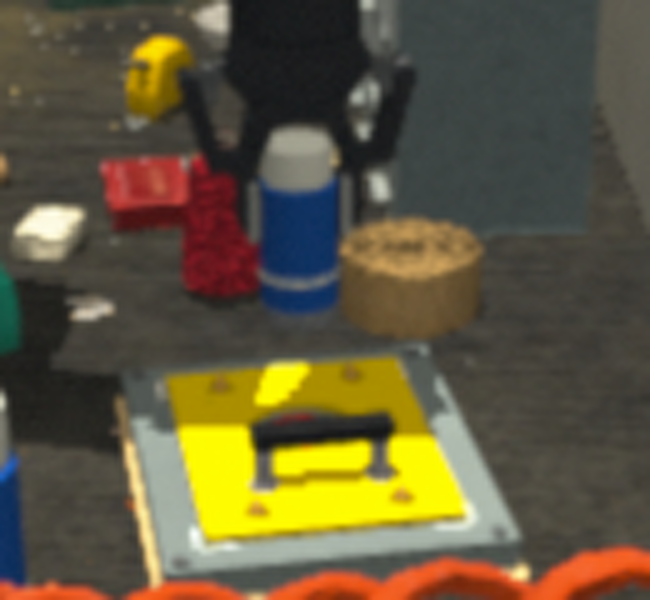

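The dauber hangs upright between the fingers (foot at about (299,305) in the crop) and the mask is still flush. I lower it through the window.

Request:
arm_command(
  commands=[0.6,0.001,0,0.05,0,0,0,0.6,0.001,0,0.1,0,0,0,0.6,0.001,0,0.13,0,0,0,0.6,0.001,0,0.15,0,0,0,0.6,0.001,0,0.157,0,0,0,0.6,0.001,0,0.165,0,0,0,0.6,0.001,0,0.17,0,0,0,0.6,0.001,0,0.174,0,0,0,0.6,0.001,0,0.176,0,0,0,0.6,0.001,0,0.176,0,0,0],
  newtons=45,
)

```text
time_s: 11.08
position: [0.5209, 0.0614, 0.0921]
tool_rot: [[-0.147, 0.989, 0.001], [0.989, 0.147, -0.001], [-0.001, 0.0, -1.0]]
ft_force: [-3.8, -2.5, 6.2]
grip_width: 0.0449
gripper_force: 49.2
```

Request:
arm_command(
  commands=[0.6,0,0,0.002,0,0,0,0.6,0,0,0.004,0,0,0,0.6,0,0,0.004,0,0,0,0.6,0,0,0.004,0,0,0],
)

```text
time_s: 11.42
position: [0.521, 0.0614, 0.0916]
tool_rot: [[-0.147, 0.989, 0.002], [0.989, 0.147, -0.001], [-0.001, 0.002, -1.0]]
ft_force: [-7.9, -2.4, 19.4]
grip_width: 0.0445
gripper_force: 50.5
```

The pad is at its end stop: the underside is at z≈0.021 and the force rose steeply to 19 N. I hold briefly, then lift and go back to the starting spot.

Request:
arm_command(
  commands=[0.6,0,0,0,0,0,0,0.6,0,0,0,0,0,0,0.6,0,0,-0.03,0,0,0,0.6,0,0,-0.08,0,0,0,0.6,0,0,-0.14,0,0,0,0.6,0,0,-0.18,0,0,0,0.6,0,0,-0.18,0,0,0,0.6,0,0,-0.18,0,0,0],
)

```text
time_s: 12.08
position: [0.5214, 0.0618, 0.1802]
tool_rot: [[-0.147, 0.989, 0.003], [0.989, 0.147, -0.0], [-0.001, 0.003, -1.0]]
ft_force: [-0.4, 1.0, -2.2]
grip_width: 0.0449
gripper_force: 48.6
```

Request:
arm_command(
  commands=[0.6,-0.05,-0.013,0,0,0,0,0.6,-0.13,-0.035,0,0,0,0,0.6,-0.21,-0.055,0,0,0,0,0.6,-0.29,-0.076,0,0,0,0,0.6,-0.37,-0.097,0,0,0,0,0.6,-0.45,-0.118,0,0,0,0,0.6,-0.53,-0.139,0,0,0,0,0.6,-0.61,-0.16,0,0,0,0,0.6,-0.67,-0.175,0,0,0,0,0.6,-0.685,-0.18,0,0,0,0,0.6,-0.685,-0.18,0,0,0,0,0.6,-0.685,-0.18,0,0,0,0],
)

```text
time_s: 13.08
position: [0.4819, -0.2895, 0.1782]
tool_rot: [[-0.146, 0.989, -0.001], [0.989, 0.146, 0.002], [0.002, -0.001, -1.0]]
ft_force: [-1.0, -0.2, -0.7]
grip_width: 0.0452
gripper_force: 48.5
```

```bash
python3 -c "
from h import *
go([.4828,-.2906,.0708],9)
s=shot('side','pics/side6.png');t=shot('top','pics/top6.png');a=cv2.imread('pics/side6.png');b=cv2.imread('pics/top6.png')
A=cv2.resize(b[143:235,190:300],(440,368),interpolation=cv2.INTER_CUBIC)
B=cv2.resize(a[180:320,200:290],(360,560),interpolation=cv2.INTER_CUBIC)
cv2.imwrite('pics/c6.png',np.hstack([np.vstack([A,np.zeros((192,440,3),np.uint8)]),B]))"
```

```text
t 13.0833 pos [ 0.4819 -0.2895  0.1782] yaw 8.42 grip 0.04517403196738225 F [-1.  -0.2 -0.7] q6 [-43.1  26.6  79.1   0.   74.5 -51.5]
shift [-0.0029  0.0017  0.2148] turn [-0.0005 -0.001  -0.0048]
```

View pics/c6.png

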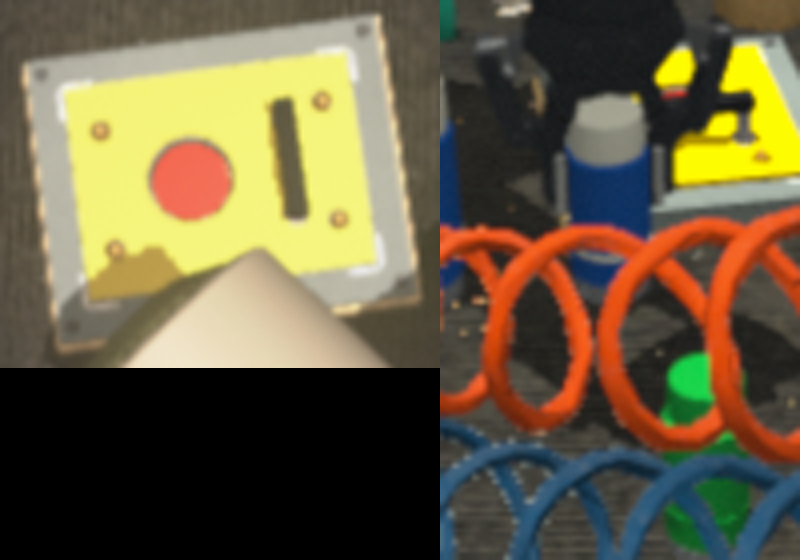

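The mask is unchanged (pins at the same pixels, e.g. (101,130) and (322,100)), and the dauber is upright in the gripper at (610,190). I set it down.

Request:
arm_command(
  commands=[0.6,-0.001,0,0.07,0,0,0,0.6,-0.001,0,0.14,0,0,0,0.6,-0.001,0,0.18,0,0,0,0.6,-0.001,0,0.2,0,0,0,0.6,-0.001,0,0.208,0,0,0,0.6,-0.001,0,0.213,0,0,0,0.6,-0.001,0,0.215,0,0,0,0.6,-0.001,0,0.215,0,0,0,0.6,-0.001,0,0.215,0,0,0],
)

```text
time_s: 13.93
position: [0.4827, -0.2909, 0.073]
tool_rot: [[-0.147, 0.989, 0.001], [0.989, 0.147, -0.001], [-0.001, 0.001, -1.0]]
ft_force: [0.9, -0.8, -1.5]
grip_width: 0.0448
gripper_force: 48.5
```

Request:
arm_command(
  commands=[0.6,0,0,0.003,0,0,0,0.6,0,0,0.005,0,0,0,0.6,0,0,0.005,0,0,0,0.6,0,0,0.005,0,0,0],
)

```text
time_s: 14.27
position: [0.4827, -0.2911, 0.0708]
tool_rot: [[-0.147, 0.989, 0.002], [0.989, 0.147, -0.002], [-0.002, 0.001, -1.0]]
ft_force: [-1.7, 1.2, 8.3]
grip_width: 0.0449
gripper_force: 49.4
```

On the bench (upward force 8 N). I release and rise.

Request:
arm_command(
  commands=[0.1,0,0,0,0,0,0,-0.3,0,0,0,0,0,0,-0.7,0,0,0,0,0,0,-1,0,0,0,0,0,0,-1,0,0,0,0,0,0,-1,0,0,0,0,0,0,-1,0,0,-0.04,0,0,0,-1,0,0,-0.1,0,0,0,-1,0,0,-0.18,0,0,0,-1,0,0,-0.25,0,0,0,-1,0,0,-0.25,0,0,0,-1,0,0,-0.25,0,0,0],
)

```text
time_s: 15.27
position: [0.4827, -0.2911, 0.1961]
tool_rot: [[-0.147, 0.989, 0.003], [0.989, 0.147, -0.003], [-0.003, 0.003, -1.0]]
ft_force: [-0.0, 0.1, -1.1]
grip_width: 0.0854
gripper_force: 0.0
```

```bash
python3 -c "
from h import *
go([.4828,-.2906,.2],9)
s=shot('side','pics/side7.png');t=shot('top','pics/top7.png');a=cv2.imread('pics/side7.png');b=cv2.imread('pics/top7.png')
A=cv2.resize(b[143:235,190:300],(440,368),interpolation=cv2.INTER_CUBIC)
B=cv2.resize(a[180:320,200:290],(360,560),interpolation=cv2.INTER_CUBIC)
cv2.imwrite('pics/c7.png',np.hstack([np.vstack([A,np.zeros((192,440,3),np.uint8)]),B]))"
```

```text
t 15.2667 pos [ 0.4827 -0.2911  0.1961] yaw 8.46 grip 0.08544156161768647 F [-0.   0.1 -1.1] q6 [-43.1  25.6  77.5  -0.   76.7 -51.6]
shift [ 0.0009  0.0003 -0.0077] turn [ 0.0012  0.0015 -0.0045]
```

View pics/c7.png

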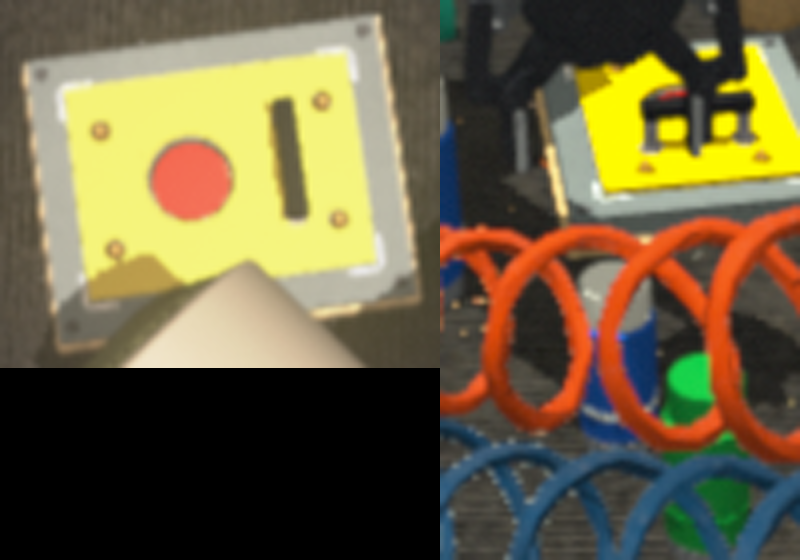

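The dauber stands upright at its old place, with its cap at (617,278). The mask is flush on its pins and the gripper is clear, so I hand in.

```bash
python3 -c "
from rig import env
print(env.close_job())"
```

```text
the job is handed in; nothing more can be done
None
```

I handed the job in at about 15 s, and no verdict came back: the mask is flush on its four pins, the dauber pressed the pad to its end stop and stands upright on the bench again, and the gripper never went near the cone, roll or staple box.

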